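Set the bust in the painting carousel and index it to the magnifier

TASK

Take the bust out of the wooden drying block and seat it upright, rod down, fully home in the empty hole of the painting carousel above the loading lug. Then grip the black knob on top of the carousel and turn it counter-clockwise (seen from above), counting the clicks, to the third stop and no further, so that the bust stands before the magnifying glass. Finish while still holding the knob steady at that stop; leave the soldier figure and the bottles, jar, brush cup and handle standing where they are.

Things in the scene. Friction and masses are not known exactly. Their poses are not given: they have to be found in the camera images.
- bust: Grey resin bust, 28 mm across the shoulders, on a round dark-wood plinth 32 mm wide and 30 mm high; a brass rod 6 mm thick stands out 32 mm below the plinth (last 4 mm tapered). 85 mm high above the plinth's underside, about 0.12 kg. Origin: centre of the plinth's underside; z up. Starts upright in one of the drying block's two holes. Grip the plinth, any yaw, TCP 20 mm above the origin.
- soldier: Small grey standing soldier, 67 mm high, on a thin black disc base 32 mm wide, 7 mm thick, with the same brass rod. Origin: centre of the base's underside. Stands in the block's other hole, 80 mm from the bust. Leave alone.
- block: Fixed wooden drying block 140 x 62 x 42 mm (its x, y, z), origin at the centre of its underside. Two holes 8 mm wide and 36 mm deep in its top, 40 mm either side of the centre along its x axis.
- carousel: Fixed steel base of the indexing carousel, 160 mm wide; origin on the turning axis at the table, z up; its own -x points to the loading lug. A plunger bracket stands at its rim, 42 mm high. A magnifying glass 87 mm wide stands upright on a short arm 158 mm from the axis, 60 degrees counter-clockwise (from above) from the lug, its top 134 mm above the table.
- load_mark (a point): On the loading lug, a flat bar of the base that sticks out at the front, towards the robot, under the loading place: point 120 mm from the axis, 8 mm above the table. It does not turn.
- eye (a point): Centre of the mouth of the empty hole above the loading lug, 54 mm above the table, 95 mm from the axis: a vertical through hole 8 mm wide in a square boss 28 x 28 x 14 mm on one of the six arms (60 degrees apart) of the turning spider, free below. The seated bust's origin is here. Turns with the spider. Three more holes are empty; the two far arms carry fixed soldiers 67 mm high.
- knob_grip (a point): Black bar knob on the turning axis on top of the carousel, rigidly joined to the spider: an upright bar 46 mm long, 16 mm wide, 34 mm high (90 to 124 mm above the table) on a skirt 40 mm wide and a post. The bar's length lies in the line from the axis to the loading hole (eye). This point lies on the axis, 114 mm above the table: TCP place to pinch the bar across its 16 mm from above.
- spider (a joint): Turn of spider and knob in rad, counter-clockwise from above positive. A spring ball makes a stop every 0.349 rad (20 degrees). At the start it settles at stop 0 within a second; the stops then come at 0.349, 0.698 and 1.047 (the third). Forcing the ball over the hump between stops takes about 0.25 N m; past the hump it springs on into the next stop. Pinch the knob with about 40 N.
- dropper_a: Paint dropper bottle, 25 mm in diameter, 72 mm high, loose, origin at its underside. Leave alone.
- dropper_b: Another dropper bottle of the same size. Leave alone.
- dropper_c: Another dropper bottle of the same size. Leave alone.
- jar: Glass jar with metal lid, 72 mm in diameter, 75 mm high, loose. Leave alone.
- brush_cup: Black cup with brushes, 74 mm in diameter, 85 mm high, the brushes reach up to about 205 mm. Leave alone.
- handle: Wooden painting handle with cork top, standing, 40 mm in diameter, 84 mm high. Leave alone.
Things that resemble listed ones, but are neither listed nor needed, are in the scene too. What is shaped like the bust but blue or red is not meant.

How it is judged:
On the way, in this order (a step that is already met when the one before it is completed fails the run):
1. the bust is seated fully home and upright in the hole above the loading lug, let go, with the spider still at its first stop (distance between bust and eye below 0.005 m and angle between bust's own z axis and vertical below 0.08 rad and contact force between the fingers and bust below 0.05 N and value of joint spider between -0.15 and 0.15 rad), for 0.2 s.
2. the fingers hold the knob and have turned it to the first stop (contact force between the fingers and spider_c0 above 1 N and value of joint spider between 0.249 and 0.449 rad).
3. the fingers hold the knob and have turned it to the second stop (contact force between the fingers and spider_c0 above 1 N and value of joint spider between 0.598 and 0.798 rad).
4. the fingers hold the knob and have turned it to the third stop (contact force between the fingers and spider_c0 above 1 N and value of joint spider between 0.947 and 1.147 rad).
At the end, for the whole second after the job is handed in: The spider stands still at its third stop (1.047 rad, within 0.10 rad), the fingers hold the knob with more than 2 N, and the bust is upright (within 0.08 rad) and seated in its hole (origin within 5 mm of the hole's mouth) (value of joint spider between 0.947 and 1.147 rad and velocity of joint spider between -0.1 and 0.1 rad/s and contact force between the fingers and spider_c0 above 2 N and distance between bust and eye below 0.005 m and angle between bust's own z axis and vertical below 0.08 rad); the arm keeps its last pose, push and grip.
It fails at once if the knob is turned past the third stop, over the hump towards the fourth (value of joint spider above 1.25 rad).
It fails at once if the soldier figure is taken out or pushed over (distance of soldier from where it was at the start of the episode above 0.015 m or angle between soldier's own z axis and vertical above 0.3 rad).
It fails at once if a bottle, the jar, the brush cup or the handle is knocked over or shifted more than 3 cm (distance of any of dropper_a, dropper_b, dropper_c, jar, brush_cup, handle from where it was at the start of the episode above 0.03 m or angle between any of dropper_a, dropper_b, dropper_c, jar, brush_cup, handle's own z axis and vertical above 0.5 rad).
It also fails if it takes over 61 s, if anything falls off the work surface, if the arm or the gripper's body presses on something with over 40 N, if the wrist force passes 120 N, or if a joint passes its speed limit or range.

ROBOT

A 6-joint arm with a two-finger parallel gripper is mounted at the origin on the work surface. World frame = base frame: x ahead of the robot, y to its left, z up, the work surface at z = 0. Lengths are in m, angles in rad, forces in N, time in s.
With the tool pointing down it reaches from about 0.35 to 0.975 m from the base axis. Payload 4.9 kg.
Tool frame: the origin (TCP) lies between the finger pads, 19 mm behind the fingertips; this is the grasp point; z points along the fingers, y is the line along which they close (so a half turn about z gives the same grasp; the last joint's range is limited). The gripper opens to 85 mm and grips with 20 to 120 N. Pads are 22 mm wide; open, the fingers measure 114 mm over their backs; the gripper's body (76 mm by 85 mm) begins 54 mm behind the grasp point. The pads swing forward as they close: fully open they stand 13 mm farther back than shut.
Start: joints at [1.011, 0.053, 1.613, -0, 1.476, -0.119], TCP at [0.267, 0.565, 0.25] pointing down, gripper open.
Joint ranges: [-3.01, 3.01], [-1.01, 2.22], [0.06, 2.58], [-1.02, 4.17], [0.09, 2.62], [-3.14, 3.14]. Speed limits (rad/s): [2.57, 2.57, 3.14, 3.14, 3.14, 3.14].

INTERFACE

Orientations are given as a rotation vector (axis times angle).
In Python, from station import ctrl, optics gives the robot as it stands.
- The arm moves only by the shell command python3 -m handwheel 'ROWS' [OPENING] [FORCE]. ROWS is JSON, a list of rows, each an object of numbers: "tx", "ty", "tz": the shift along the tool's x, y, z in mm; "roll": the turn about the tool's z in rad. A call has 1 to 12 rows; each row shifts and turns the commanded pose from where the row before left it, along the tool's axes as they then stand; what a row does not reach is not made up. A row lasts 1/12 s, in which the tool goes at most 41.7 mm and 7.16 degrees, less where a joint would pass 70% of its speed; a pose out of reach is approached as far as the arm can. A call with a gripper value outside its range is refused whole. OPENING is the finger opening in mm, from 0 to 85.4, set as the call begins (- or left out, the last holds). The fingers move at their own pace and stop on an object; FORCE is the grip in N (left out, the last holds). Time passes only in rows, so rows that do not move let the fingers close. It gives the time, the measured TCP pose, the force, the opening and the grip force at its end, in the units of the state.
- ctrl.get_obs(): the state, without advancing time (a new reading comes with each control period).
- optics.get_image(name): name is "scene" or "top" or "wrist"; returns (picture, depth): 400x640x3 uint8, red, green, blue; 400x640 float32, m along the optical axis (not along the pixel's ray), 0 where there is no reading.
- optics.camera_params(name): a dict with "mtx" (3x3 intrinsics, pixels), "extrinsics" (4x4, takes a point from camera to world coordinates); the wrist camera has in their place "tool_from_camera" (4x4, takes a point from camera to tool coordinates, whose origin is the TCP and whose axes are the flange's). Camera axes: x right, y down, z forward; pixel columns grow to the right and rows downward; lengths in m; the calibration is good to about 2 mm. A picture is of the moment at which its call begins: read the wrist's pose just before it. camera_params takes no time and is no camera call.
- ctrl.finish_job(): hands the job in; it is judged then, once.
The state is a dict: "t": time; "q": joint angles; "dq": joint speeds; "effort": joint torques, N m; "tool_pos": TCP position; "tool_rot": TCP orientation; "contact_force": force on the tool from outside, world axes, zero at the start; "wrist_torque": the same for the moment, N m; "opening": finger opening in m; "grip_force": force on a finger pad.
Only numpy, scipy, OpenCV 4.12 (cv2) and the standard library are available. Lean on these libraries where they do the work, as an engineer would, in place of code of your own. Each camera call takes 0.05 s, during which the arm holds its last target. There are 200 camera calls.

## Working session

There is one attempt and no reset: what is moved stays moved. The work goes in short steps, Python scripts to look and compute and a shell command to move; the robot and the scene stay as the last step left them, time stands still between calls to the robot, and variables do not carry over. Pictures are saved under pics/ and viewed, at most 10 in all, crops included, and the job is handed in when it is done.

```bash
ls; mkdir -p pics
cat > h.py <<'E'
import numpy as np, cv2
from station import ctrl, optics
from scipy.spatial.transform import Rotation as R
np.set_printoptions(precision=4, suppress=True)
def tool():
    o=ctrl.get_obs(); T=np.eye(4); T[:3,:3]=R.from_rotvec(o["tool_rot"]).as_matrix(); T[:3,3]=o["tool_pos"]; return T
def snap(name,tag):
    p=optics.camera_params(name)
    E=tool()@np.array(p["tool_from_camera"]) if name=="wrist" else np.array(p["extrinsics"])
    im,d=optics.get_image(name)
    np.savez(f"pics/{tag}.npz",im=im,d=d,E=E,K=np.array(p["mtx"]))
    cv2.imwrite(f"pics/{tag}.png",im[:,:,::-1]); return im,d
def load(tag):
    z=np.load(f"pics/{tag}.npz"); return z["im"],z["d"],z["E"],z["K"]
def ray(tag,u,v):
    _,_,E,K=load(tag); r=E[:3,:3]@np.linalg.solve(K,[u,v,1.]); return E[:3,3],r
def at_z(tag,u,v,z):
    o,r=ray(tag,u,v); return o+r*(z-o[2])/r[2]
def by_depth(tag,u,v):
    d=load(tag)[1]; o,r=ray(tag,u,v); return o+r*d[int(v),int(u)]
def tri(a,b):
    (o1,r1),(o2,r2)=ray(*a),ray(*b); A=np.c_[r1,-r2]; s=np.linalg.lstsq(A,o2-o1,rcond=None)[0]
    p,q=o1+s[0]*r1,o2+s[1]*r2; return (p+q)/2,np.linalg.norm(p-q)
def proj(tag,P):
    _,_,E,K=load(tag); c=np.linalg.inv(E)@np.r_[P,1]; x=K@c[:3]; return x[:2]/x[2]
E
python3 - <<'E'
from h import *
snap("scene","s0"); snap("top","t0"); print(ctrl.get_obs()); 
for t in("s0","t0"): print(load(t)[2],load(t)[3]);
E
```

```text
pics
{'t': 0.1, 'q': array([ 1.011 ,  0.0533,  1.6142,  0.    ,  1.476 , -0.119 ]), 'dq': array([ 0.0017, -0.0004, -0.0032, -0.0008,  0.0017, -0.0009]), 'effort': array([  0.0007, -39.4899, -37.1364,  -0.0001,   0.0038,   0.    ]), 'tool_pos': array([0.2664, 0.5648, 0.2489]), 'tool_rot': array([-0.6867, -3.065 ,  0.0028]), 'contact_force': array([-0.1877,  0.3568, -0.1667]), 'wrist_torque': array([0.0307, 0.0208, 0.0039]), 'grip_force': 0.0, 'opening': 0.0853907318095425}
[[-0.1     0.5419 -0.8344  1.34  ]
 [ 0.9949  0.0423 -0.0918  0.1823]
 [-0.0144 -0.8393 -0.5434  0.6357]
 [ 0.      0.      0.      1.    ]] [[396.7654   0.     320.6038]
 [  0.     396.7654 200.5046]
 [  0.       0.       1.    ]]
[[ 0.0733 -0.9746  0.2115  0.2731]
 [-0.9973 -0.0714  0.0163  0.0627]
 [-0.0007 -0.2122 -0.9772  1.0403]
 [ 0.      0.      0.      1.    ]] [[382.8045   0.     321.4195]
 [  0.     382.8045 199.3735]
 [  0.       0.       1.    ]]
```

View pics/s0.png

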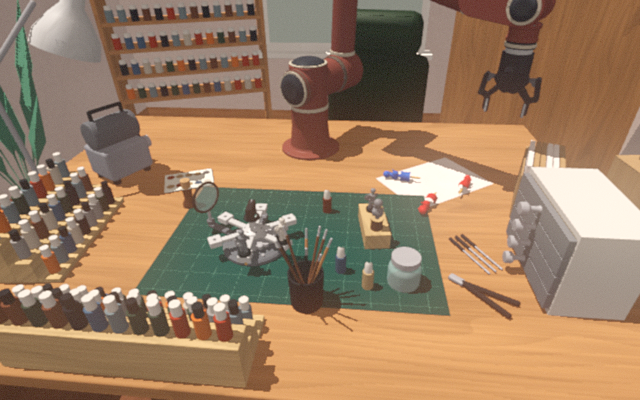

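View pics/t0.png

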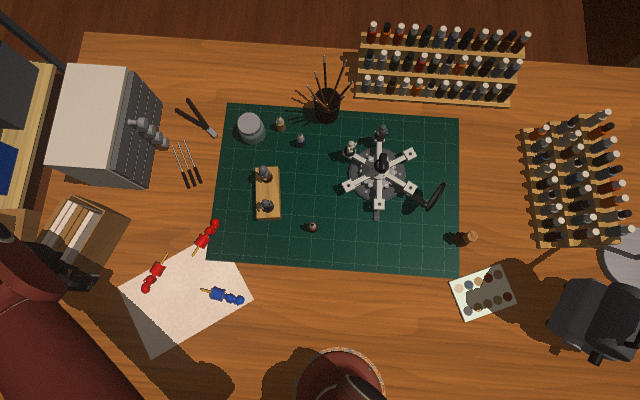

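The scene view shows the block near (375,225) with two figures and the carousel near (255,235). In the top view the block is at (267,192), its figures at about (264,172) and (266,205). The carousel axis is at about (380,170) and the front arm tip at about (378,205).

Run:
```python
from h import *
t=load("t0")[0]; s=load("s0")[0]
a=cv2.resize(t[120:230,240:440],(800,440),interpolation=3) # x4
b=cv2.resize(s[180:255,195:395],(800,300),interpolation=3)[:, :]
cv2.imwrite("pics/c0.png",np.vstack([a,b])[:600,:,::-1] if 0 else cv2.resize(np.vstack([a,b]),(800,600))[:,:,::-1])
cv2.imwrite("pics/c0.png",np.vstack([cv2.resize(t[130:225,240:440],(640,304),interpolation=3),cv2.resize(s[175:265,195:395],(640,288),interpolation=3)])[:,:,::-1])
for u,v in[(264,172),(266,205),(380,165),(376,213),(378,205)]: print(u,v,by_depth("t0",u,v))
```

```text
264 172 [0.5309 0.2258 0.1226]
266 205 [0.454  0.2174 0.0902]
380 165 [ 0.5703 -0.0617  0.1224]
376 213 [ 0.4693 -0.0719  0.0086]
378 205 [ 0.4831 -0.0707  0.0509]
```

View pics/c0.png

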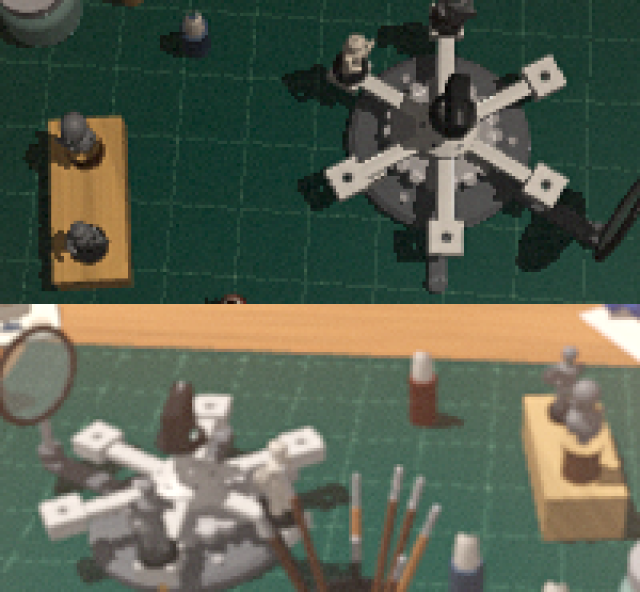

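The upper figure in the top view, crop (80,135), i.e. full-frame about (264,172), is the bust on a tall brown plinth, with its head at z≈0.12. The soldier is nearest the robot at crop (88,240). The empty loading boss is at crop (446,237), which is full-frame (379,204), directly above the lug. The knob bar points at that boss, and the glass is to the right.

Run:
```python
from h import *
p=optics.camera_params("wrist"); print(p)
T=tool(); print(T)
# lists: full-res top measurements of boss corners by brightness/depth
im,d,E,K=load("t0")
uu,vv=np.meshgrid(np.arange(640),np.arange(400)); r=np.einsum('ij,hwj->hwi',E[:3,:3]@np.linalg.inv(K),np.dstack([uu,vv,np.ones_like(uu)]).astype(float)); P=E[:3,3]+r*d[...,None]
np.save("pics/P_t0.npy",P)
m=(P[...,2]>.03)&(P[...,2]<.06)&(abs(P[...,0]-.57)<.13)&(abs(P[...,1]-.2)<.06)
Q=P[m]; print("block",len(Q),Q.min(0),Q.max(0),np.median(Q,0)); print(cv2.minAreaRect((Q[:,:2]*1000).astype(np.float32)))
for z0,z1 in((.062,.075),(.112,.13)):
  m=(P[...,2]>z0)&(P[...,2]<z1)&(abs(P[...,0]-.54)<.06)&(abs(P[...,1]-.22)<.06); print("bust",z0,m.sum(),P[m].mean(0))
```

```text
{'mtx': array([[315.2689,   0.    , 320.9148],
       [  0.    , 315.2689, 200.7356],
       [  0.    ,   0.    ,   1.    ]]), 'tool_from_camera': array([[-0.0008, -0.9474, -0.3199,  0.0831],
       [ 1.    , -0.0006, -0.0006,  0.0002],
       [ 0.0004, -0.3199,  0.9474, -0.1226],
       [ 0.    ,  0.    ,  0.    ,  1.    ]])}
[[-0.9044  0.4267 -0.001   0.2664]
 [ 0.4267  0.9044 -0.0016  0.5648]
 [ 0.0002 -0.0019 -1.      0.2489]
 [ 0.      0.      0.      1.    ]]
block 1016 [0.4401 0.1417 0.03  ] [0.6999 0.2599 0.0597] [0.5075 0.2187 0.0432]
((570.0043334960938, 200.80361938476562), (118.07380676269531, 259.8273620605469), 89.95903778076172)
bust 0.062 10 [0.5302 0.2241 0.0677]
bust 0.112 60 [0.5376 0.2305 0.1234]
```

```bash
python3 -m handwheel '[{"roll":-0.11},{"roll":-0.11},{"roll":-0.11},{"roll":-0.11},{"tx":-10,"ty":-20},{"tx":-15,"ty":-25},{"tx":-15,"ty":-25},{"tx":-15,"ty":-25},{"tx":-15,"ty":-25},{"tx":-15,"ty":-25},{"tx":-15,"ty":-25},{"tx":-15,"ty":-25}]' 60
python3 -m handwheel '[{"tx":-15,"ty":-25},{"tx":-15,"ty":-25},{"tx":-15,"ty":-25},{"tx":-15,"ty":-25},{"tx":-15,"ty":-25},{"tx":-15,"ty":-25},{"tx":-12,"ty":-10},{"tx":-15},{"tx":-12},{},{},{}]'
python3 - <<'E'
from h import *
print(tool(),ctrl.get_obs()["q"],ctrl.get_obs()["opening"]); snap("wrist","w1")
E
```

```text
[[-0.9044  0.4267 -0.001   0.2664]
 [ 0.4267  0.9044 -0.0016  0.5648]
 [ 0.0002 -0.0019 -1.      0.2489]
 [ 0.      0.      0.      1.    ]] [ 1.011   0.0533  1.6142  0.      1.476  -0.119 ] 0.0853907318095425$[0]: bad value
$[0]: bad value
```

View pics/w1.png

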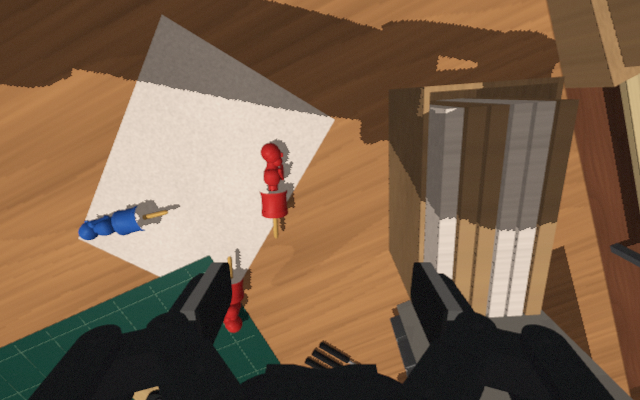

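The wrist view still shows the start pose, with the fingers at the bottom of the picture and decoys on paper. The rows were refused, probably because every key has to be given.

```bash
python3 -m handwheel '[{"tx":0,"ty":0,"tz":0,"roll":-0.11},{"tx":0,"ty":0,"tz":0,"roll":-0.11},{"tx":0,"ty":0,"tz":0,"roll":-0.11},{"tx":0,"ty":0,"tz":0,"roll":-0.11},{"tx":-10,"ty":-20,"tz":0,"roll":0},{"tx":-15,"ty":-25,"tz":0,"roll":0},{"tx":-15,"ty":-25,"tz":0,"roll":0},{"tx":-15,"ty":-25,"tz":0,"roll":0},{"tx":-15,"ty":-25,"tz":0,"roll":0},{"tx":-15,"ty":-25,"tz":0,"roll":0},{"tx":-15,"ty":-25,"tz":0,"roll":0},{"tx":-15,"ty":-25,"tz":0,"roll":0}]' 60
```

```text
t: 1.15
tool_pos: [0.3818, 0.3688, 0.2497]
tool_rot: [-0.001, -3.141, 0.0]
contact_force: [-0.2, 0.1, 0.6]
opening: 0.0599
grip_force: 0.0
```

```bash
python3 -m handwheel '[{"tx":-15,"ty":-20,"tz":0,"roll":0},{"tx":-15,"ty":-20,"tz":0,"roll":0},{"tx":-15,"ty":-20,"tz":0,"roll":0},{"tx":-15,"ty":-20,"tz":0,"roll":0},{"tx":-15,"ty":-20,"tz":0,"roll":0},{"tx":-15,"ty":-20,"tz":0,"roll":0},{"tx":-15,"ty":-20,"tz":0,"roll":0},{"tx":-13,"ty":-10,"tz":0,"roll":0},{"tx":0,"ty":0,"tz":0,"roll":0},{"tx":0,"ty":0,"tz":0,"roll":0},{"tx":0,"ty":0,"tz":0,"roll":0}]'
python3 - <<'E'
from h import *
print(ctrl.get_obs()["q"]); snap("wrist","w2")
im,d,E,K=load("w2")
uu,vv=np.meshgrid(np.arange(640),np.arange(400)); r=np.einsum('ij,hwj->hwi',E[:3,:3]@np.linalg.inv(K),np.dstack([uu,vv,np.ones_like(uu)]).astype(float)); P=E[:3,3]+r*d[...,None]; np.save("pics/P_w2.npy",P)
m0=(abs(P[...,0]-.54)<.05)&(abs(P[...,1]-.225)<.05)
for z0,z1 in((.068,.078),(.08,.1),(.11,.13)):
  m=m0&(P[...,2]>z0)&(P[...,2]<z1); Q=P[m]
  print(z0,m.sum()); 
  if m.sum()>3: print(Q.min(0),Q.max(0),cv2.minEnclosingCircle((Q[:,:2]*1000).astype(np.float32)))
E
```

```text
t: 2.07
tool_pos: [0.499, 0.2207, 0.2497]
tool_rot: [-0.0, -3.141, -0.001]
contact_force: [0.2, 0.4, 0.6]
opening: 0.0595
grip_force: 0.0
[ 0.2797 -0.1369  1.7973  0.0006  1.482  -1.2908]
0.068 18
[0.5231 0.216  0.068 ] [0.5377 0.2459 0.0706] ((534.614501953125, 230.92837524414062), 15.244426727294922)
0.08 333
[0.5239 0.2182 0.0853] [0.5433 0.2476 0.0992] ((535.1114501953125, 232.833740234375), 15.334364891052246)
0.11 510
[0.5256 0.2211 0.1102] [0.5496 0.2418 0.1265] ((537.5089111328125, 232.7924346923828), 12.19192123413086)
```

View pics/w2.png

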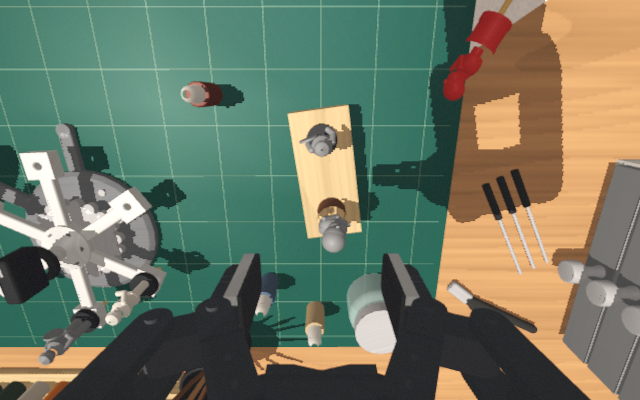

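The wrist view shows the block with top corners at (288,113), (349,105), (361,232) and (309,238). The soldier is at (321,140). The bust's head is at (334,235), its plinth at (332,208). The loading boss above the lug is at (40,168). The jar is at (372,310), well clear of the grasp.

Run:
```python
from h import *
cs=[(288,113),(349,105),(361,232),(309,238)]
C=np.array([at_z("w2",*c,.042) for c in cs]); print(C, "sides",np.linalg.norm(np.roll(C,-1,0)-C,axis=1),"centre",C.mean(0))
for c in((300,180),(345,120)): print("depth top z",by_depth("w2",*c))
for n,(u,v) in dict(jar=(377,335),drA=(315,325),drB=(266,290),loadboss=(45,165)).items(): print(n,by_depth("w2",u,v))
im=load("w2")[0]; a=cv2.resize(im[80:260,270:390],(533,800),interpolation=3)
a=cv2.resize(im[180:260,290:380],(540,480),interpolation=3)
t=load("t0")[0]; b=cv2.resize(t[160:225,245:290],(332,480),interpolation=3)
cv2.imwrite("pics/c1.png",np.hstack([a[:,:460],b])[:,:,::-1])
```

```text
[[0.4337 0.1879 0.042 ]
 [0.426  0.2494 0.042 ]
 [0.5651 0.2669 0.042 ]
 [0.5725 0.2073 0.042 ]] sides [0.0619 0.1402 0.0601 0.1402] centre [0.4993 0.2279 0.042 ]
depth top z [0.5037 0.1985 0.0416]
depth top z [0.4407 0.2458 0.0407]
jar [0.6823 0.2864 0.0734]
drA [0.6923 0.2134 0.0446]
drB [0.6438 0.1534 0.0399]
loadboss [ 0.4848 -0.0643  0.0515]
```

View pics/c1.png

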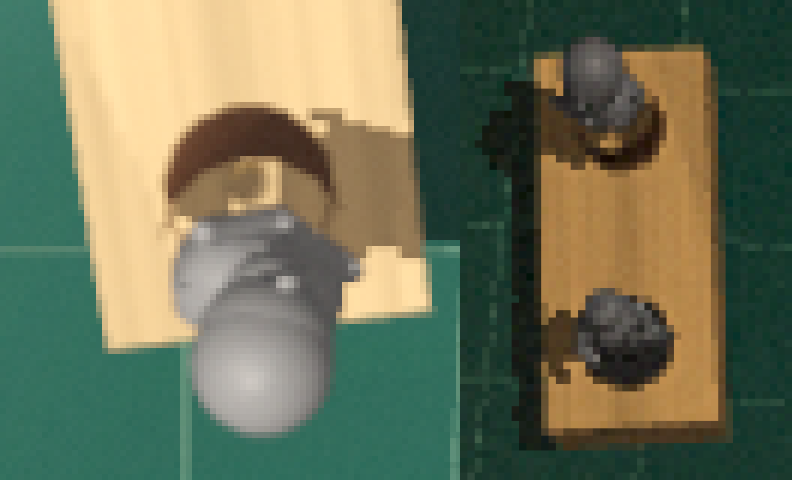

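Left crop: head ball centre at (263,368), full-frame (333.8,241.3), and plinth side edges at 165 and 335. Right crop (top view): head ball at (594,66), full-frame (263.2,168.9).

Run:
```python
from h import *
print("head",tri(("w2",333.8,241.3),("t0",263.2,168.9)))
for P in((.539,.2332,.042),(.539,.2332,.072),(.539,.2332,.115)): print(P,proj("w2",P),proj("t0",P))
# plinth front bottom and top points (toward camera)
print("front bottom",at_z("w2",331,80+100-0+103/6-0,.042),"top", at_z("w2",331,180+157/6,.072))
print("edges",at_z("w2",290+165/6,212,.072),at_z("w2",290+335/6,212,.072))
```

```text
head (array([0.5434, 0.2321, 0.109 ]), np.float64(0.0021941440609990195))
(0.539, 0.2332, 0.042) [331.7651 210.6611] [265.9954 177.3616]
(0.539, 0.2332, 0.072) [332.7212 220.8459] [264.3706 174.2961]
(0.539, 0.2332, 0.115) [334.4264 239.0109] [261.8694 169.5768]
front bottom [0.5231 0.2322 0.042 ] top [0.523  0.2313 0.072 ]
edges [0.5293 0.2176 0.072 ] [0.5293 0.2464 0.072 ]
```

Bust axis agrees from three measures at (0.539, 0.2325), block top z 0.042. Moving above it and down.

```bash
python3 -m handwheel '[{"tx":-20,"ty":6,"tz":0,"roll":0},{"tx":-20,"ty":6,"tz":0,"roll":0},{"tx":0,"ty":0,"tz":20,"roll":0},{"tx":0,"ty":0,"tz":25,"roll":0},{"tx":0,"ty":0,"tz":25,"roll":0},{"tx":0,"ty":0,"tz":25,"roll":0},{"tx":0,"ty":0,"tz":20,"roll":0},{"tx":0,"ty":0,"tz":15,"roll":0},{"tx":0,"ty":0,"tz":15,"roll":0},{"tx":0,"ty":0,"tz":15,"roll":0},{"tx":0,"ty":0,"tz":0,"roll":0},{"tx":0,"ty":0,"tz":0,"roll":0}]'
python3 -m handwheel '[{"tx":0,"ty":0,"tz":6,"roll":0},{"tx":0,"ty":0,"tz":6,"roll":0},{"tx":0,"ty":0,"tz":4,"roll":0},{"tx":0,"ty":0,"tz":4,"roll":0},{"tx":0,"ty":0,"tz":0,"roll":0},{"tx":0,"ty":0,"tz":0,"roll":0}]'
```

```text
t: 3.12
tool_pos: [0.5382, 0.2327, 0.0892]
tool_rot: [0.001, -3.139, 0.001]
contact_force: [1.1, 0.2, 0.6]
opening: 0.0601
grip_force: 0.0
t: 3.62
tool_pos: [0.5394, 0.232, 0.0699]
tool_rot: [-0.001, -3.141, 0.0]
contact_force: [0.8, -0.5, -0.5]
opening: 0.0596
grip_force: 0.0
```

```bash
python3 -m handwheel '[{"tx":0,"ty":0,"tz":4,"roll":0},{"tx":0,"ty":0,"tz":0,"roll":0}]'
python3 -m handwheel '[{"tx":0,"ty":0,"tz":0,"roll":0},{"tx":0,"ty":0,"tz":0,"roll":0},{"tx":0,"ty":0,"tz":0,"roll":0},{"tx":0,"ty":0,"tz":0,"roll":0},{"tx":0,"ty":0,"tz":0,"roll":0},{"tx":0,"ty":0,"tz":0,"roll":0},{"tx":0,"ty":0,"tz":0,"roll":0},{"tx":0,"ty":0,"tz":0,"roll":0}]' 20 30
```

```text
t: 3.78
tool_pos: [0.5418, 0.2327, 0.0692]
tool_rot: [0.001, 3.136, 0.002]
contact_force: [-1.8, -0.5, 9.7]
opening: 0.0599
grip_force: 0.0
t: 4.45
tool_pos: [0.5416, 0.2327, 0.0692]
tool_rot: [0.001, 3.137, 0.002]
contact_force: [-2.3, 0.5, 9.7]
opening: 0.031
grip_force: 29.1
```

```bash
python3 -m handwheel '[{"tx":0,"ty":0,"tz":-4,"roll":0},{"tx":0,"ty":0,"tz":-8,"roll":0},{"tx":0,"ty":0,"tz":-12,"roll":0},{"tx":0,"ty":0,"tz":-15,"roll":0},{"tx":0,"ty":0,"tz":-20,"roll":0},{"tx":0,"ty":0,"tz":-20,"roll":0},{"tx":0,"ty":0,"tz":-20,"roll":0},{"tx":0,"ty":0,"tz":-15,"roll":0},{"tx":0,"ty":0,"tz":-10,"roll":0},{"tx":0,"ty":0,"tz":0,"roll":0},{"tx":0,"ty":0,"tz":0,"roll":0}]'
python3 -m handwheel '[{"tx":8,"ty":-15,"tz":0,"roll":0},{"tx":12,"ty":-25,"tz":0,"roll":0},{"tx":15,"ty":-25,"tz":0,"roll":0},{"tx":15,"ty":-25,"tz":0,"roll":0},{"tx":15,"ty":-25,"tz":0,"roll":0},{"tx":15,"ty":-25,"tz":0,"roll":0},{"tx":15,"ty":-25,"tz":0,"roll":0},{"tx":15,"ty":-25,"tz":0,"roll":0},{"tx":5,"ty":-25,"tz":0,"roll":0},{"tx":3,"ty":-15,"tz":0,"roll":0},{"tx":0,"ty":-5,"tz":0,"roll":0},{"tx":0,"ty":0,"tz":0,"roll":0}]'
python3 -m handwheel '[{"tx":0,"ty":0,"tz":0,"roll":0},{"tx":0,"ty":0,"tz":0,"roll":0}]'
python3 - <<'E'
from h import *
print(tool()); snap("wrist","w3")
print(at_z("t0",379.4,204.1,.054), at_z("w2",38,168,.054))
E
```

```text
t: 5.37
tool_pos: [0.5393, 0.232, 0.19]
tool_rot: [-0.001, -3.142, -0.0]
contact_force: [0.9, 0.1, -1.8]
opening: 0.0307
grip_force: 30.8
t: 6.37
tool_pos: [0.4205, -0.0035, 0.1887]
tool_rot: [-0.005, -3.139, -0.001]
contact_force: [0.8, 0.3, -0.4]
opening: 0.0311
grip_force: 30.8
t: 6.53
tool_pos: [0.4211, -0.0021, 0.1894]
tool_rot: [0.0, -3.14, -0.001]
contact_force: [-0.1, -0.3, -0.9]
opening: 0.0311
grip_force: 30.8
[[-1.     -0.0001 -0.0012  0.4211]
 [-0.0001  1.      0.0007 -0.0021]
 [ 0.0012  0.0007 -1.      0.1894]
 [ 0.      0.      0.      1.    ]]
[ 0.4851 -0.0738  0.054 ] [ 0.4874 -0.0701  0.054 ]
```

View pics/w3.png

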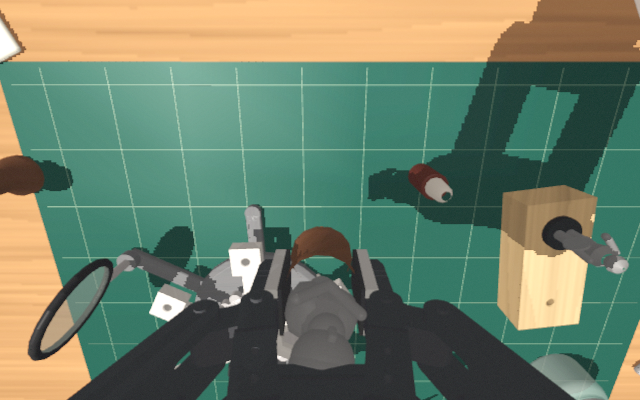

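The wrist view shows the bust held with its plinth front at (321,240). The loading boss is at (245,262) with its hole at (244,261), above the lug at (254,215). The soldier still stands in the block.

Run:
```python
from h import *
from scipy.optimize import least_squares
def cen(tag,u,v,r=4):
    g=load(tag)[0].astype(float).mean(2)[v-r:v+r+1,u-r:u+r+1]; w=np.clip(np.percentile(g,60)-g-15,0,None)
    yy,xx=np.mgrid[-r:r+1,-r:r+1]; return u+(w*xx).sum()/w.sum(), v+(w*yy).sum()/w.sum(), g.astype(int)
H={}
for tag,u,v,r in(("w3",244,261,6),("w2",38,168,5),("t0",379,204,3)):
    a,b,g=cen(tag,u,v,r); H[tag]=(a,b); print(tag,a,b,at_z(tag,a,b,.054)); print(g)
print(tri(("w3",*H["w3"]),("w2",*H["w2"])),tri(("w3",*H["w3"]),("t0",*H["t0"])))
print("boss depth",by_depth("w3",236,256),by_depth("w3",252,272),by_depth("w3",252,254))
# plinth in tool frame
im,d,E,K=load("w3"); T=tool(); Ti=np.linalg.inv(T)
uu,vv=np.meshgrid(np.arange(296,347),np.arange(226,268)); Q=np.dstack([uu,vv,np.ones_like(uu)]).reshape(-1,3).astype(float)
X=(E[:3,:3]@np.linalg.inv(K)@Q.T).T*d[vv,uu].reshape(-1,1)+E[:3,3]; X=(Ti[:3,:3]@X.T).T+Ti[:3,3]
c=im[vv,uu].reshape(-1,3).astype(int); m=(abs(X[:,2]-12)>0)&(X[:,2]<.032)&(X[:,2]>-.003)&(abs(X[:,0])<.03)&(abs(X[:,1])<.02)&(c[:,0]>c[:,2]+15)
Y=X[m]; print("plinth pts",m.sum(),Y.min(0),Y.max(0))
f=lambda p:np.hypot(Y[:,0]-p[0]-p[2]*(Y[:,2]-.012),Y[:,1]-p[1]-p[3]*(Y[:,2]-.012))-.016
s=least_squares(f,[0,0,0,0],loss="soft_l1",f_scale=.001); print(s.x,np.std(f(s.x)))
```

```text
w3 244.95646988670245 261.68060524746573 [ 0.4844 -0.0718  0.054 ]
[[255 255 255 255 255 255 255 255 255 255 255 255 255]
 [255 255 255 255 255 255 255 255 255 255 255 255 255]
 [255 255 255 255 255 255 255 254 255 255 255 255 255]
 [255 255 255 254 251 233 210 206 210 232 252 255 255]
 [255 255 254 239 206 172 150 151 149 168 210 249 255]
 [255 255 247 203 156 142 140 142 144 142 157 209 251]
 [255 255 239 178 142 141 141 142 144 144 145 176 242]
 [255 255 238 176 142 143 142 142 144 145 144 181 244]
 [255 255 244 197 155 143 145 143 142 142 143 204 250]
 [255 255 251 221 190 160 144 146 149 161 187 237 254]
 [255 255 255 249 227 207 185 172 193 209 237 253 255]
 [255 255 255 255 253 245 233 233 241 247 253 255 255]
 [255 255 255 255 255 255 255 255 255 255 255 255 255]]
w2 37.043 165.90866666666668 [ 0.4852 -0.0705  0.054 ]
[[202 172 143 128 127 151 200 242 252 252 252]
 [181 149 118 118 118 120 138 199 243 252 252]
 [162 127 117 119 120 120 125 141 200 244 253]
 [181 150 119 122 122 125 123 122 179 240 252]
 [204 170 136 123 126 126 125 124 162 236 253]
 [236 204 174 141 128 128 1
[... 190 characters left out ...]
 253 253 253 253]
 [252 252 252 252 252 252 252 252 252 253 252]]
t0 379.0900007992966 203.68523699144754 [ 0.4862 -0.073   0.054 ]
[[190 187 185 181 190 189 187]
 [191 189 166 143 168 187 192]
 [186 179  76  52  83 150 189]
 [185 176  74  80  65 169 188]
 [185 185 136 112 117 188 183]
 [191 190 191 190 191 188 191]
 [192 188 189 188 191 189 188]]
(array([ 0.4856, -0.0724,  0.0519]), np.float64(2.4127484752673225e-05)) (array([ 0.4874, -0.0735,  0.0486]), np.float64(0.0004329598313575732))
boss depth [ 0.4793 -0.08    0.0526] [ 0.4962 -0.0665  0.0524] [ 0.4774 -0.0652  0.0522]
plinth pts 1386 [ 0.0095 -0.0126 -0.0027] [0.0187 0.0134 0.0289]
[0.0013 0.0001 0.0155 0.0005] 0.0005433825544999454
```

Eye measures agree at about (0.4848, -0.072), boss height 0.0525, against 0.054 in the text. The bust axis sits 1.5 mm towards the robot from the TCP, so the TCP target is (0.486, -0.072).

```bash
python3 -m handwheel '[{"tx":-10,"ty":-10,"tz":0,"roll":0},{"tx":-15,"ty":-15,"tz":0,"roll":0},{"tx":-15,"ty":-15,"tz":0,"roll":0},{"tx":-15,"ty":-15,"tz":0,"roll":0},{"tx":-10,"ty":-15,"tz":0,"roll":0},{"tx":0,"ty":0,"tz":15,"roll":0},{"tx":0,"ty":0,"tz":20,"roll":0},{"tx":0,"ty":0,"tz":15,"roll":0},{"tx":0,"ty":0,"tz":10,"roll":0},{"tx":0,"ty":0,"tz":7,"roll":0},{"tx":0,"ty":0,"tz":0,"roll":0},{"tx":0,"ty":0,"tz":0,"roll":0}]'
python3 -m handwheel '[{"tx":0,"ty":0,"tz":0,"roll":0},{"tx":0,"ty":0,"tz":0,"roll":0},{"tx":0,"ty":0,"tz":0,"roll":0}]'
```

```text
t: 7.58
tool_pos: [0.4864, -0.0726, 0.1232]
tool_rot: [0.0, 3.142, 0.0]
contact_force: [-0.4, 0.2, -0.9]
opening: 0.0312
grip_force: 30.8
t: 7.83
tool_pos: [0.4868, -0.0731, 0.1241]
tool_rot: [0.001, 3.14, -0.001]
contact_force: [0.3, -0.1, -1.5]
opening: 0.0311
grip_force: 30.8
```

```bash
python3 -m handwheel '[{"tx":0,"ty":0,"tz":4,"roll":0},{"tx":0,"ty":0,"tz":4,"roll":0},{"tx":0,"ty":0,"tz":3,"roll":0},{"tx":0,"ty":0,"tz":2,"roll":0},{"tx":0,"ty":0,"tz":0,"roll":0},{"tx":0,"ty":0,"tz":0,"roll":0}]'
python3 -m handwheel '[{"tx":0,"ty":0,"tz":2,"roll":0},{"tx":0,"ty":0,"tz":2,"roll":0},{"tx":0,"ty":0,"tz":0,"roll":0},{"tx":0,"ty":0,"tz":0,"roll":0}]'
```

```text
t: 8.33
tool_pos: [0.4866, -0.0729, 0.11]
tool_rot: [0.001, 3.14, 0.0]
contact_force: [2.0, 0.2, -2.5]
opening: 0.0308
grip_force: 30.8
t: 8.67
tool_pos: [0.4869, -0.073, 0.1063]
tool_rot: [0.001, 3.139, -0.0]
contact_force: [6.3, 1.0, -0.5]
opening: 0.0304
grip_force: 30.8
```

The rod has entered the hole, with a sideways force of +6 N in x, so I ease 1 mm towards +x.

```bash
python3 -m handwheel '[{"tx":-1,"ty":0,"tz":0,"roll":0},{"tx":0,"ty":0,"tz":3,"roll":0},{"tx":0,"ty":0,"tz":3,"roll":0},{"tx":0,"ty":0,"tz":0,"roll":0},{"tx":0,"ty":0,"tz":0,"roll":0}]'
```

```text
t: 9.08
tool_pos: [0.4871, -0.0729, 0.0995]
tool_rot: [0.001, 3.141, 0.0]
contact_force: [4.4, 0.7, -1.9]
opening: 0.0313
grip_force: 30.8
```

```bash
python3 -m handwheel '[{"tx":-1,"ty":0,"tz":0,"roll":0},{"tx":0,"ty":0,"tz":4,"roll":0},{"tx":0,"ty":0,"tz":4,"roll":0},{"tx":0,"ty":0,"tz":3,"roll":0},{"tx":0,"ty":0,"tz":0,"roll":0},{"tx":0,"ty":0,"tz":0,"roll":0}]'
python3 -m handwheel '[{"tx":0,"ty":0,"tz":2,"roll":0},{"tx":0,"ty":0,"tz":0,"roll":0},{"tx":0,"ty":0,"tz":0,"roll":0}]'
```

```text
t: 9.58
tool_pos: [0.4875, -0.0728, 0.0881]
tool_rot: [-0.001, -3.14, -0.001]
contact_force: [2.6, 0.5, -2.3]
opening: 0.031
grip_force: 30.8
t: 9.83
tool_pos: [0.4877, -0.0729, 0.0866]
tool_rot: [-0.001, -3.14, -0.0]
contact_force: [0.5, 0.6, -1.2]
opening: 0.0309
grip_force: 30.8
```

```bash
python3 -m handwheel '[{"tx":0,"ty":0,"tz":2,"roll":0},{"tx":0,"ty":0,"tz":2,"roll":0},{"tx":0,"ty":0,"tz":0,"roll":0},{"tx":0,"ty":0,"tz":0,"roll":0}]'
python3 -m handwheel '[{"tx":0,"ty":0,"tz":1,"roll":0},{"tx":0,"ty":0,"tz":1,"roll":0},{"tx":0,"ty":0,"tz":0,"roll":0},{"tx":0,"ty":0,"tz":0,"roll":0}]'
```

```text
t: 10.17
tool_pos: [0.4878, -0.0729, 0.0827]
tool_rot: [-0.001, -3.141, -0.0]
contact_force: [-0.5, 0.5, -1.3]
opening: 0.031
grip_force: 30.8
t: 10.5
tool_pos: [0.4882, -0.073, 0.0813]
tool_rot: [-0.001, -3.142, 0.0]
contact_force: [-1.4, 0.1, 1.3]
opening: 0.031
grip_force: 31.0
```

Contact is starting at z 0.081, where the plinth should seat. I press 1 mm further and then let go.

```bash
python3 -m handwheel '[{"tx":0,"ty":0,"tz":1,"roll":0},{"tx":0,"ty":0,"tz":0.5,"roll":0},{"tx":0,"ty":0,"tz":0,"roll":0}]'
python3 -m handwheel '[{"tx":0,"ty":0,"tz":0,"roll":0},{"tx":0,"ty":0,"tz":0,"roll":0},{"tx":0,"ty":0,"tz":0,"roll":0},{"tx":0,"ty":0,"tz":0,"roll":0},{"tx":0,"ty":0,"tz":0,"roll":0},{"tx":0,"ty":0,"tz":0,"roll":0}]' 60
python3 -m handwheel '[{"tx":0,"ty":0,"tz":-5,"roll":0},{"tx":0,"ty":0,"tz":-10,"roll":0},{"tx":0,"ty":0,"tz":-15,"roll":0},{"tx":0,"ty":0,"tz":-20,"roll":0},{"tx":0,"ty":0,"tz":-20,"roll":0},{"tx":0,"ty":0,"tz":-20,"roll":0},{"tx":0,"ty":0,"tz":-20,"roll":0},{"tx":10,"ty":0,"tz":-20,"roll":0},{"tx":15,"ty":0,"tz":-20,"roll":0},{"tx":15,"ty":0,"tz":-10,"roll":0},{"tx":0,"ty":0,"tz":0,"roll":0},{"tx":0,"ty":0,"tz":0,"roll":0}]'
python3 - <<'E'
from h import *
ctrl.get_obs(); snap("wrist","w4"); snap("top","t4"); snap("scene","s4")
a=load("w4")[0][100:400,120:520]; b=cv2.resize(load("t4")[0][120:230,330:440],(400,400),interpolation=3)[:,:400]; c=cv2.resize(load("s4")[0][175:265,180:320],(466,300),interpolation=3)
cv2.imwrite("pics/c4.png",np.vstack([np.hstack([cv2.resize(a,(400,300)),cv2.resize(b,(300,300))]),np.hstack([c,np.zeros((300,234,3),np.uint8)])])[:,:,::-1])
print(tool()[:3,3])
E
```

```text
t: 10.75
tool_pos: [0.4883, -0.0731, 0.0812]
tool_rot: [-0.001, -3.141, 0.001]
contact_force: [-6.7, 1.5, 10.7]
opening: 0.031
grip_force: 31.8
t: 11.25
tool_pos: [0.4896, -0.0733, 0.0813]
tool_rot: [0.001, 3.138, -0.001]
contact_force: [-1.3, 0.2, 6.8]
opening: 0.0593
grip_force: 0.0
t: 12.25
tool_pos: [0.4484, -0.073, 0.2405]
tool_rot: [0.002, 3.139, -0.001]
contact_force: [-0.2, 0.6, -0.0]
opening: 0.0599
grip_force: 0.0
[ 0.448  -0.0727  0.2383]
```

View pics/c4.png

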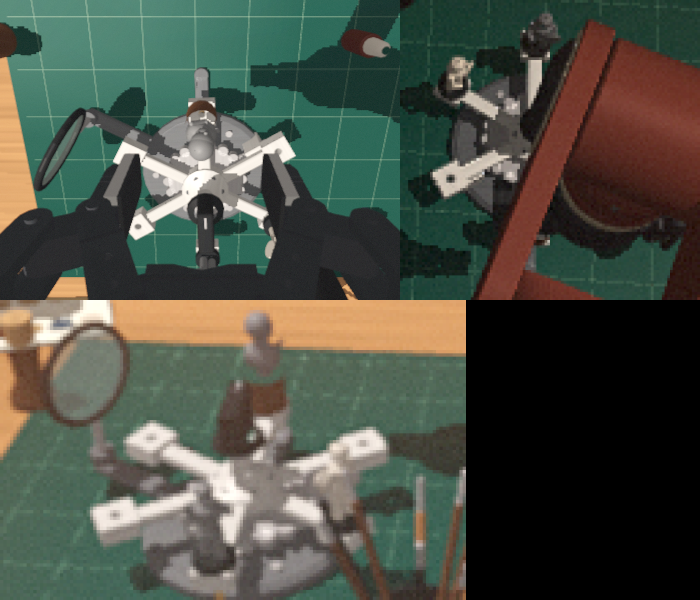

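The picture confirms the bust upright on the front boss over the lug, fingers clear, at wrist crop (202,120). The knob is at wrist crop (205,225) in line with it, and the soldiers on the far arms are untouched. Next I measure the plinth and the knob by depth.

Run:
```python
from h import *
from scipy.optimize import least_squares
def cloud(tag):
    im,d,E,K=load(tag); uu,vv=np.meshgrid(np.arange(640),np.arange(400)); r=np.dstack([uu,vv,np.ones_like(uu)])@(E[:3,:3]@np.linalg.inv(K)).T
    P=E[:3,3]+r*d[...,None]; P[d<=0]=np.nan; return P,im
for tag in("w4","t0","s0","w2"):
    P,im=cloud(tag); m=(abs(P[...,0]-.58)<.05)&(abs(P[...,1]+.065)<.04)&(P[...,2]>.118)&(P[...,2]<.13)
    if tag=="w4": v,u=np.where(m); print("px",u.min(),u.max(),v.min(),v.max())
    Q=P[m]; print(tag,"knob top",m.sum())
    if m.sum()>5: print(np.median(Q[:,2]),cv2.minAreaRect((Q[:,:2]*1000).astype(np.float32)))
P,im=cloud("w4"); c=im.astype(int)
m=(abs(P[...,0]-.48)<.03)&(abs(P[...,1]+.072)<.03)&(P[...,2]>.058)&(P[...,2]<.082)&(c[...,0]>c[...,2]+15); Y=P[m]; print("plinth",m.sum(),Y[:,2].min(),Y[:,2].max())
s=least_squares(lambda p:np.hypot(Y[:,0]-p[0],Y[:,1]-p[1])-.016,[.485,-.072],loss="soft_l1",f_scale=.001); print(s.x)
m=(abs(P[...,0]-.49)<.03)&(abs(P[...,1]+.072)<.03)&(P[...,2]>.12); print("head",np.nanmax(P[...,2][m]),P[m].mean(0))
```

```text
px 316 333 311 352
w4 knob top 674
0.1222107985037466 ((579.4334716796875, -69.2147216796875), (45.358680725097656, 15.885831832885742), 1.4698947668075562)
t0 knob top 123
0.12376336144640299 ((580.0086059570312, -68.95160675048828), (45.3845329284668, 15.53097915649414), 1.7004752159118652)
s0 knob top 83
0.12303126538794307 ((584.8968505859375, -68.6190414428711), (43.42062759399414, 15.059800148010254), 3.0636799335479736)
w2 knob top 759
0.122071082810984 ((579.4188232421875, -67.62434387207031), (17.67872428894043, 46.259098052978516), 89.43414306640625)
plinth 230 0.05800354780982797 0.08159947845485205
[ 0.4867 -0.073 ]
head 0.13920372529352207 [ 0.4821 -0.0729  0.1326]
```

Knob centre is (0.580, -0.069), bar yaw about +1.7°, top at 0.123. The plinth sits at (0.4867, -0.073) and the head top at 0.139 = 54 + 85 mm, so the bust is fully home. Moving to the knob.

```bash
python3 -m handwheel '[{"tx":-20,"ty":4,"tz":0,"roll":-0.03},{"tx":-25,"ty":0,"tz":0,"roll":0},{"tx":-25,"ty":0,"tz":0,"roll":0},{"tx":-25,"ty":0,"tz":0,"roll":0},{"tx":-20,"ty":0,"tz":0,"roll":0},{"tx":-15,"ty":0,"tz":0,"roll":0},{"tx":0,"ty":0,"tz":20,"roll":0},{"tx":0,"ty":0,"tz":20,"roll":0},{"tx":0,"ty":0,"tz":20,"roll":0},{"tx":0,"ty":0,"tz":10,"roll":0},{"tx":0,"ty":0,"tz":0,"roll":0},{"tx":0,"ty":0,"tz":0,"roll":0}]' 50
python3 -c "
from h import *
print(tool()[:3,:2],ctrl.get_obs()['q'])"
```

```text
t: 13.4
tool_pos: [0.5778, -0.0655, 0.1684]
tool_rot: [0.046, -3.139, -0.001]
contact_force: [0.9, 0.0, 1.1]
opening: 0.0498
grip_force: 0.0
[[-0.9996 -0.0293]
 [-0.0293  0.9996]
 [ 0.0023  0.0007]] [-0.2409  0.0153  1.7907  0.      1.338  -1.841 ]
```

```bash
python3 -m handwheel '[{"tx":-2,"ty":-3.5,"tz":10,"roll":0},{"tx":0,"ty":0,"tz":15,"roll":0},{"tx":0,"ty":0,"tz":15,"roll":0},{"tx":0,"ty":0,"tz":8,"roll":0},{"tx":0,"ty":0,"tz":5,"roll":0},{"tx":0,"ty":0,"tz":0,"roll":0},{"tx":0,"ty":0,"tz":0,"roll":0},{"tx":0,"ty":0,"tz":0,"roll":0}]'
```

```text
t: 14.07
tool_pos: [0.581, -0.0694, 0.1177]
tool_rot: [-0.046, 3.139, -0.001]
contact_force: [0.7, -0.9, 0.1]
opening: 0.0501
grip_force: 0.0
```

```bash
python3 -m handwheel '[{"tx":0.5,"ty":0,"tz":2.5,"roll":0},{"tx":0,"ty":0,"tz":0,"roll":0},{"tx":0,"ty":0,"tz":0,"roll":0},{"tx":0,"ty":0,"tz":0,"roll":0},{"tx":0,"ty":0,"tz":0,"roll":0},{"tx":0,"ty":0,"tz":0,"roll":0},{"tx":0,"ty":0,"tz":0,"roll":0},{"tx":0,"ty":0,"tz":0,"roll":0},{"tx":0,"ty":0,"tz":0,"roll":0}]' 6 40
python3 -c "
from h import *
o=ctrl.get_obs();print(o['wrist_torque'],o['q'],o['opening'])"
```

```text
t: 14.82
tool_pos: [0.5798, -0.0691, 0.1144]
tool_rot: [-0.046, 3.141, 0.0]
contact_force: [-2.4, 1.7, 3.3]
opening: 0.0153
grip_force: 40.8
[0.2736 0.3137 0.0041] [-0.2461  0.0775  1.8228  0.0003  1.2411 -1.8462] 0.015280749234154265
```

```bash
python3 -m handwheel '[{"tx":0,"ty":0,"tz":0,"roll":-0.035},{"tx":0,"ty":0,"tz":0,"roll":-0.035},{"tx":0,"ty":0,"tz":0,"roll":-0.035},{"tx":0,"ty":0,"tz":0,"roll":-0.035},{"tx":0,"ty":0,"tz":0,"roll":-0.035},{"tx":0,"ty":0,"tz":0,"roll":-0.035},{"tx":0,"ty":0,"tz":0,"roll":-0.035},{"tx":0,"ty":0,"tz":0,"roll":-0.035},{"tx":0,"ty":0,"tz":0,"roll":-0.035},{"tx":0,"ty":0,"tz":0,"roll":-0.034},{"tx":0,"ty":0,"tz":0,"roll":0},{"tx":0,"ty":0,"tz":0,"roll":0}]'
python3 -c "
from h import *
o=ctrl.get_obs();T=tool();print(o['wrist_torque'],o['q'],o['opening'],np.arctan2(-T[1,0],-T[0,0]))"
```

```text
t: 15.82
tool_pos: [0.5799, -0.0696, 0.1144]
tool_rot: [-0.589, 3.085, -0.002]
contact_force: [-1.9, -0.6, 4.4]
opening: 0.0152
grip_force: 41.0
[-0.0175  0.2294  0.1627] [-0.2465  0.0776  1.8226 -0.0008  1.2406 -2.1945] 0.015217242848602295 0.3775320100323684
```

```bash
cat >> h.py <<'E'
def spider(tag):
    """plinth centre angle about the axis, fitted to the brown plinth points in a wrist picture"""
    from scipy.optimize import least_squares
    snap("wrist",tag); im,d,E,K=load(tag); uu,vv=np.meshgrid(np.arange(640),np.arange(400)); P=E[:3,3]+(np.dstack([uu,vv,np.ones_like(uu)])@(E[:3,:3]@np.linalg.inv(K)).T)*d[...,None]
    c=im.astype(int); ax=np.array([.580,-.069]); rr=np.hypot(P[...,0]-ax[0],P[...,1]-ax[1])
    m=(rr>.07)&(rr<.125)&(P[...,2]>.058)&(P[...,2]<.083)&(c[...,0]>c[...,2]+12)&(d>0); Y=P[m]
    print("pts",m.sum(),Y.mean(0))
    s=least_squares(lambda p:np.hypot(Y[:,0]-p[0],Y[:,1]-p[1])-.016,Y.mean(0)[:2]+.1*(ax-Y.mean(0)[:2]),loss="soft_l1",f_scale=.001).x
    v=ax-s; T=tool(); print("plinth",s,"r",np.hypot(*v),"ang",np.arctan2(v[1],v[0]),"tool",np.arctan2(-T[1,0],-T[0,0]))
    m=(rr>.07)&(rr<.125)&(P[...,2]>.125)&(P[...,2]<.145); print("head",m.sum(),P[m].mean(0) if m.any() else "")
E
python3 -c "
from h import *
spider('w5')"
```

```text
pts 510 [0.5778 0.0059 0.068 ]
plinth [0.5826 0.0085] r 0.0775288738495813 ang -1.6046898873598503 tool 0.37760684283006507
head 4218 [ 0.4933 -0.1044  0.1343]
```

The head sits at 0.388 rad, against 0.040 at the start, so the spider is at 0.348, the first stop. (The plinth fit caught something else, so I rely on the head.) On to stop two.

```bash
python3 -m handwheel '[{"tx":0,"ty":0,"tz":0,"roll":-0.035},{"tx":0,"ty":0,"tz":0,"roll":-0.035},{"tx":0,"ty":0,"tz":0,"roll":-0.035},{"tx":0,"ty":0,"tz":0,"roll":-0.035},{"tx":0,"ty":0,"tz":0,"roll":-0.035},{"tx":0,"ty":0,"tz":0,"roll":-0.035},{"tx":0,"ty":0,"tz":0,"roll":-0.035},{"tx":0,"ty":0,"tz":0,"roll":-0.035},{"tx":0,"ty":0,"tz":0,"roll":-0.035},{"tx":0,"ty":0,"tz":0,"roll":-0.034},{"tx":0,"ty":0,"tz":0,"roll":0},{"tx":0,"ty":0,"tz":0,"roll":0}]'
python3 - <<'E'
from h import *
o=ctrl.get_obs();print(o['wrist_torque'],o['q'][5])
spider('w6')
im,d,E,K=load('w6')
E
```

```text
t: 16.87
tool_pos: [0.5802, -0.07, 0.1144]
tool_rot: [-1.115, 2.936, -0.003]
contact_force: [0.2, -4.3, 3.1]
opening: 0.0151
grip_force: 40.9
[-0.505   0.0605  0.1798] -2.543175941761648
pts 509 [0.5525 0.0011 0.0679]
plinth [0.5561 0.0045] r 0.07723702862295928 ang -1.2566341428241745 tool 0.7262431985082545
head 4216 [ 0.5108 -0.1322  0.1343]
```

Head at 0.740 rad, so the spider is at about 0.700, the second stop. Now the third.

```bash
python3 -m handwheel '[{"tx":0,"ty":0,"tz":0,"roll":-0.035},{"tx":0,"ty":0,"tz":0,"roll":-0.035},{"tx":0,"ty":0,"tz":0,"roll":-0.035},{"tx":0,"ty":0,"tz":0,"roll":-0.035},{"tx":0,"ty":0,"tz":0,"roll":-0.035},{"tx":0,"ty":0,"tz":0,"roll":-0.035},{"tx":0,"ty":0,"tz":0,"roll":-0.035},{"tx":0,"ty":0,"tz":0,"roll":-0.035},{"tx":0,"ty":0,"tz":0,"roll":-0.035},{"tx":0,"ty":0,"tz":0,"roll":-0.034},{"tx":0,"ty":0,"tz":0,"roll":0},{"tx":0,"ty":0,"tz":0,"roll":0}]'
python3 - <<'E'
from h import *
o=ctrl.get_obs();print(o['wrist_torque'],o['q'][5],o['dq'][5])
spider('w7')
snap("scene","s7"); b=cv2.resize(load("s7")[0][165:265,180:400],(660,300),interpolation=3)
cv2.imwrite("pics/c7.png",np.vstack([b,cv2.resize(load("w7")[0][100:400],(660,300))])[:,:,::-1])
E
```

```text
t: 17.92
tool_pos: [0.5806, -0.0703, 0.1144]
tool_rot: [-1.608, 2.698, -0.005]
contact_force: [2.5, -7.8, 2.1]
opening: 0.0152
grip_force: 40.7
[-0.738  -0.2277  0.1756] -2.892354786719113 0.0023643638874889417
pts 501 [ 0.5301 -0.0112  0.068 ]
plinth [ 0.5326 -0.0082] r 0.07706600112728983 ang -0.9082250662639082 tool 1.075123429690226
head 4205 [ 0.5368 -0.1522  0.1343]
```

View pics/c7.png

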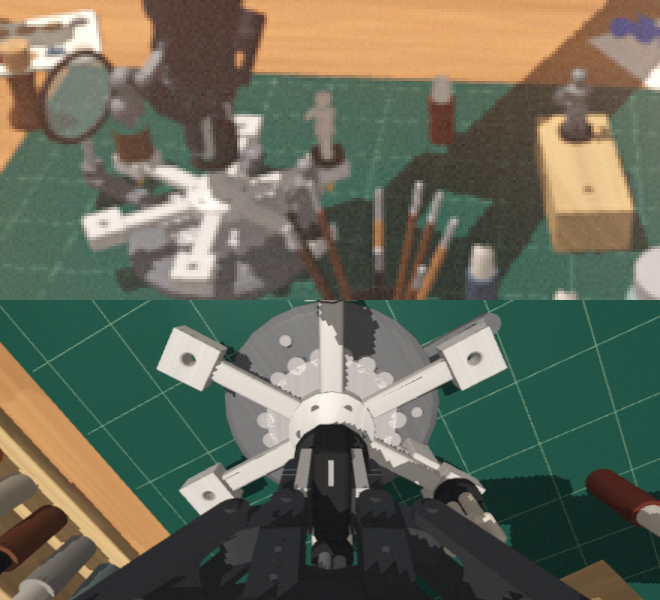

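The scene crop shows the bust's plinth at (137,148) right before the glass, the gripper on the knob at (210,130), and the soldier in the block at (573,130). I check spider angle, seat and tilt from the scene depth, independent of the wrist.

Run:
```python
from h import *
from scipy.optimize import least_squares
ax=np.array([.580,-.069])
for tag,a0 in(("s4",.04),("s7",1.087)):
    im,d,E,K=load(tag); uu,vv=np.meshgrid(np.arange(640),np.arange(400)); P=E[:3,3]+(np.dstack([uu,vv,np.ones_like(uu)])@(E[:3,:3]@np.linalg.inv(K)).T)*d[...,None]; c=im.astype(int)
    e=ax-.095*np.array([np.cos(a0),np.sin(a0)]); near=np.hypot(P[...,0]-e[0],P[...,1]-e[1])<.035
    m=near&(P[...,2]>.058)&(P[...,2]<.085)&(c[...,0]>c[...,2]+12); Y=P[m]
    f=lambda p:np.hypot(Y[:,0]-p[0],Y[:,1]-p[1])-.016
    s=least_squares(f,e,loss="soft_l1",f_scale=.001).x; v=ax-s
    h=P[near&(P[...,2]>.118)&(P[...,2]<.145)]
    print(tag,m.sum(),"plinth",s,"exp",e,"r",np.hypot(*v),"ang",np.arctan2(v[1],v[0]),"z",Y[:,2].min(),Y[:,2].max(),"head",len(h),h.mean(0) if len(h) else "",h[:,2].max() if len(h) else "")
P1=np.array([.5806,-.0703])
# boss centres of empty holes in w7 (crop rows /1.03125 cols): angles
for u,v in((188/660*640,100+(359-300)),(471/660*640,100+(359-300)),(208/660*640,100+(495-300))):
    p=at_z("w7",u,v,.054); w=ax-p[:2]; print("hole",p,np.hypot(*w),np.arctan2(w[1],w[0]))
```

```text
s4 83 plinth [ 0.4848 -0.0744] exp [ 0.4851 -0.0728] r 0.09530324729334336 ang 0.056635265612491326 z 0.05861408921541844 0.08404472823989695 head 61 [ 0.4927 -0.072   0.131 ] 0.1389251412910078
s7 99 plinth [ 0.5359 -0.1543] exp [ 0.5358 -0.1531] r 0.09601923671518477 ang 1.093453896231111 z 0.058212273448116414 0.08306123904093421 head 49 [ 0.5438 -0.1531  0.1308] 0.13906382207370932
hole [ 0.6297 -0.1496  0.054 ] 0.09468189018656548 2.12315524549208
hole [ 0.4881 -0.073   0.054 ] 0.09199106271904868 0.04381827006277195
hole [ 0.6742 -0.0672  0.054 ] 0.09424609067612101 -3.122093631697705
```

Independent check: the bust turned 1.04 rad and is seated (r 0.096, head top 0.139), with the head over the plinth exactly as before turning. Another empty hole now stands over the lug. Handing in while holding.

```bash
python3 -c "
from station import ctrl
print(ctrl.get_obs()['grip_force'],ctrl.get_obs()['t']); print(ctrl.finish_job())"
```

```text
40.66447377204895 18.0167
the job is handed in; nothing more can be done
None
```

The bust is seated upright in its hole and the carousel is at the third stop, with the bust before the magnifying glass and the knob still gripped at about 41 N; I handed it in at 18 s, and no verdict came back.

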